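# Hold the ticket clip open on the order flag

## Robot

A 7-joint arm with a two-finger parallel gripper is mounted at the origin on the work surface. World frame = base frame: x ahead of the robot, y to its left, z up, the work surface at z = 0. Lengths are in m, angles in rad, forces in N, time in s.
With the tool pointing down it reaches from about 0.425 to 0.95 m from the base axis. Payload 16.7 kg.
Tool frame: the origin (TCP) lies midway between the tips of the shut fingers; the grasp point (between the pads) lies 19 mm behind it (grip_point_offset is the distance from the TCP to the grasp point, in m); z points along the fingers, y is the direction in which the jaws open and shut (so a half turn about z gives the same grasp; the last joint's range is limited). The gripper opens to 94 mm and grips with 3 to 60 N. Pads are 16 mm wide; open, the fingers measure 119 mm over their backs; the gripper's body (75 mm by 177 mm) begins 78 mm behind the grasp point.
Start: joints at [-1.494, 0.426, 0.074, 1.606, -0.034, 1.111, -0.067], TCP at [0.151, 0.658, 0.205] pointing down, gripper open.
Joint ranges: [-2.85, 2.85], [-0.5, 2.14], [-1.23, 1.37], [0.21, 2.46], [-1.02, 4.16], [0.16, 2.05], [-2.73, 2.73]. Speed limits (rad/s): [1.89, 1.89, 2.39, 2.39, 3.01, 3.01, 3.01].

## Interface

Orientations are given as a unit quaternion [x, y, z, w].
In Python, from station import sense, snapshot, sign_off, grip_point_offset gives the robot as it stands.
- The arm moves only by the tool servo_tool, never from a script. Its argument "commands" is text: rows parted by semicolons, each of 7 numbers parted by spaces: the shift along the tool's x, y, z scaled (see below), then the turn, a rotation vector about the tool's x, y, z scaled (see below), then the opening in per cent of the stroke, from 0 (shut) to 100 (fully open). A call has exactly 8 rows; each row is the pose to reach, as a shift and turn from the pose commanded when the call began, along the tool's axes at that moment, turning the shorter way round; what a row does not reach only later rows make up. The controller multiplies each number of a shift by 0.2 m and each number of a turn by pi rad. A row lasts 1/10 s, in which the tool goes at most 50 mm and 8.59 degrees, less where a joint would pass 70% of its speed; a pose out of reach is approached as far as the arm can. A call with a number of a shift or a turn outside -1 to 1 is refused whole. A call with a gripper value outside its range is refused whole. The fingers move at their own pace and stop on an object; "grip_force" is the grip in N (left out, the last holds). Time passes only in rows, so rows that repeat a pose let the fingers close, or fill a call up. It gives the time, the measured TCP pose, the force and the opening at its end, in the units of the state.
- sense(): the state, without advancing time (a new reading comes with each control period).
- snapshot(name): name is "scene" or "top"; returns a dict with "frame" (384x512x3 uint8, blue, green, red), "intrinsics" (3x3 intrinsics, pixels), "R" (3x3) and "t" (3): a world point X has camera coordinates R X + t. Camera axes: x right, y down, z forward; pixel columns grow to the right and rows downward; lengths in m; the calibration is good to about 2 mm. A picture is of the moment at which its call begins. There is no depth.
- sign_off(): hands the job in, once; it reports no verdict.
The state is a dict: "t": time; "joints": joint angles; "joint_vel": joint speeds; "effort": joint torques, N m; "tcp_pos": TCP position; "tcp_rot": TCP orientation; "contact_force": force on the tool from outside, world axes, zero at the start; "ft_torque": the same for the moment, N m; "opening": opening from 0.0 (shut) to 1.0 (fully open).
Only numpy, scipy, OpenCV 4.12 (cv2) and the standard library are available. Lean on these libraries where they do the work, as an engineer would, in place of code of your own. Each camera call takes 0.05 s, during which the arm holds its last target.

## Task

At the pizza counter, first slide the red sleeve of the order flag over the steel post of the stand until it sits fully down on the black disc, and let it go. Then squeeze the handles of the green spring clip, take it off the steel rail, and bring its wide-open jaws down over the middle of the white card's top edge, one jaw on each side, with the edge about half way up into the jaws, so that the cook can tuck an order slip in. Finish while still holding the clip squeezed open there, with the clip hardly touching the card; leave the beaker, shaker and scraper alone and do not drop the clip.

Things in the scene. Friction and masses are not known exactly. Their poses are not given: they have to be found in the camera images.
- flag: Order flag, loose, about 160 g, starts upright on the table: red upright sleeve (tube, outer diameter 32 mm, bore 20 mm right through, 55 mm tall) with a stiff white card on its side. Origin: on the sleeve's axis at its foot. z up, x from the sleeve along the card, y across the card's thickness; best gripped on the sleeve, across y. It may face any way on the post.
- card_top (a point): Middle of the card's top edge, fixed to the flag: 60 mm along the flag's x from its origin and 85 mm up. Axes as the flag's. The card is 3 mm thick, 85 mm tall, reaches from 15 to 105 mm from the sleeve's axis, and its bottom is level with the sleeve's foot.
- stand: Order stand, fixed: black disc 100 mm in diameter, 10 mm thick, with an upright steel post in its centre, 16 mm in diameter, top 75 mm above the table, tapered over the last 11 mm to 8 mm diameter. Origin: centre of the disc's underside, on the table. z up.
- post_foot (a point): Foot of the post: on the post's axis at the disc's upper face, 10 mm above the table. The flag's origin comes here when the sleeve is fully down.
- rail: Clip rail, heavy (3 kg), stays put: upright steel strip 6 mm thick (y), 180 mm long (x), its top edge 80 mm above the table, on a black foot 180 x 80 x 10 mm. Origin: centre of the foot's underside. x along the strip, z up.
- clip: Green spring clip, loose, 60 g, 30 mm wide, a large bag clip; starts biting the rail's top, jaws down, pivot 85 mm above the table. Origin: centre of the pivot pin. x along the pin (and the rail), y across jaws and handles (squeezing direction), z up from jaws to handles. Two jaws 4 mm thick (6 mm at the lips), 24 mm wide, reach to 45 mm below the pivot; the pin, 10 mm thick, closes the throat.
- clip_handles (a point): Where to squeeze: midway between the two handle grips, 38 mm above the pivot on the clip's z; axes as the clip's. The grips are black rounds 10 mm in diameter, 30 mm long along x, 54 mm over both at the start (centres 36 mm above the pivot), 32 mm over both when fully squeezed (41 mm above it). Squeeze: 5 N starts opening, 9 N opens fully; 15 to 40 N holds it surely at its stop.
- gape (a joint): Opening of the clip, angle of each jaw from the middle, rad: about 0 when biting the 6 mm rail (jaws parallel), -0.05 empty and shut, 0.28 fully open at a stop: jaw tips then about 29 mm apart, 21 mm half way up the jaws. Both levers move alike.
- beaker: Bystander: red plastic beaker, 72 mm wide, 80 mm tall, loose. Origin: centre of its underside.
- shaker: Bystander: steel shaker jar, 56 mm in diameter, 80 mm tall, loose. Origin: centre of its underside.
- scraper: Bystander: bench scraper lying flat, steel blade 75 x 110 mm with a black round handle 18 mm thick along its near side, loose. Origin: on the table, under the rear edge of the blade at the handle.
Mind the look-alikes: they are no part of the job. Of the things like the clip, leave any that is brown or yellow; of the rest the larger one is meant.

How it is judged:
On the way, in this order (a step that is already met when the one before it is completed fails the run):
1. the sleeve is fully down on the post and let go (horizontal distance between flag and post_foot below 0.005 m and z of flag in the frame of post_foot between -0.004 and 0.004 m and angle between flag's own z axis and vertical below 0.08 rad and contact force between the fingers and flag below 0.3 N), for 0.2 s.
2. the clip is held clear above the rail (z of clip in the frame of rail above 0.135 m and contact force between the fingers and clip above 3 N), for 0.2 s.
At the end, for the whole second after the job is handed in: Sleeve fully down on the post (4 mm), upright. Fingers hold the clip still, upright (0.25 rad), gape over 0.18, in line with the card (0.3 rad); middle of the card's top edge between the jaws: within 20 mm along, 9 mm across, 8-38 mm below the pivot. Clip-card push under 1.5 N; clip off the rail (horizontal distance between flag and post_foot below 0.005 m and z of flag in the frame of post_foot between -0.004 and 0.004 m and angle between flag's own z axis and vertical below 0.08 rad and contact force between the fingers and clip above 3 N and value of joint gape above 0.18 rad and angle between clip's own z axis and vertical below 0.25 rad and angle between the y axis of clip and the y axis of flag, either way round below 0.3 rad and contact force between clip and flag below 1.5 N and contact force between clip and rail below 0.1 N and linear speed of clip below 0.03 m/s and x of card_top in the frame of clip between -0.02 and 0.02 m and y of card_top in the frame of clip between -0.009 and 0.009 m and z of card_top in the frame of clip between -0.038 and -0.008 m); the arm keeps its last pose, push and grip.
It fails at once if a bystander is moved more than 30 mm (distance of any of beaker, shaker, scraper from where it was at the start of the episode above 0.03 m).
It fails at once if the clip is dropped or laid down (pivot under 50 mm) (height (world z) of clip below 0.05 m).
It also fails if it takes over 54 s, if anything falls off the work surface, if the arm or the gripper's body presses on something with over 40 N, if the wrist force passes 120 N, or if a joint passes its speed limit or range.

## Working session

There is one attempt and no reset: what is moved stays moved. The work goes in short steps, Python scripts to look and compute and a tool call to move; the robot and the scene stay as the last step left them, time stands still between calls to the robot, and variables do not carry over. Pictures are saved under pics/ and viewed, and the job is handed in when it is done.

Besides the shell and the picture viewer there is one more tool, called after "Call:" by a JSON object that holds its "op" and its "data", one argument or row to a line. servo_tool: Moves the arm, as the interface text tells. Shifts and turns lie within -1 to 1; 1 stands for 0.2 m of shift or pi rad of turn. Its arguments: {"type":"object","properties":{"commands":{"type":"string"},"grip_force":{"type":"number"}},"required":["commands"]}

```bash
mkdir -p pics; ls; cat > h.py <<'E'
import numpy as np, cv2
from station import sense, snapshot, sign_off, grip_point_offset
from scipy.spatial.transform import Rotation as Rn
def shot(n,f):
    s=snapshot(n); cv2.imwrite('pics/'+f,s['frame']); np.savez('pics/'+f+'.npz',**s); return s
def ray(s,u,v):
    K,R,t=map(np.array,(s['intrinsics'],s['R'],s['t']))
    d=R.T@np.linalg.solve(K,[u,v,1]); return -R.T@t,d
def onz(s,u,v,z):
    c,d=ray(s,u,v); return c+d*(z-c[2])/d[2]
def proj(s,X):
    K,R,t=map(np.array,(s['intrinsics'],s['R'],s['t']))
    p=K@(R@np.array(X,float)+t); return p[:2]/p[2]
def two(s1,p1,s2,p2):
    A=[];b=[]
    for s,p in((s1,p1),(s2,p2)):
        c,d=ray(s,*p); d=d/np.linalg.norm(d); P=np.eye(3)-np.outer(d,d); A.append(P); b.append(P@c)
    x=np.linalg.lstsq(np.vstack(A),np.hstack(b),rcond=None)[0]; return x
E
python3 - <<'E'
from h import *
a=shot('scene','s0.png');b=shot('top','t0.png')
print(sense()); print(grip_point_offset)
for s in(a,b):print(s['intrinsics'],s['R'],s['t'])
E
```

```text
pics
{'t': 0.1, 'joints': array([-1.49451178,  0.42669364,  0.07384716,  1.6065115 , -0.03407603,
        1.11080814, -0.06712047]), 'joint_vel': array([-0.00035379, -0.00125062,  0.00011338, -0.00083382,  0.0012602 ,
        0.00047548,  0.00101862]), 'effort': array([ 7.39598705e-03, -9.37466025e+01,  3.67637046e+00, -4.55037725e+01,
       -4.87727788e-02,  1.70906936e-02,  6.94268988e-05]), 'tcp_pos': array([0.15105683, 0.65748548, 0.20484324]), 'tcp_rot': array([ 1.12670079e-01,  9.93632284e-01, -5.80698489e-04, -1.44607065e-05]), 'contact_force': array([ 0.68252776, -0.2780056 , -0.09417069]), 'ft_torque': array([0.01245283, 0.00321621, 0.01859044]), 'opening': 1.0002763784299697}
0.0188
[[445.81204872   0.         264.52879285]
 [  0.         445.81204872 192.38139735]
 [  0.           0.           1.        ]] [[ 0.40357026  0.91483385  0.01449359]
 [ 0.61946508 -0.26154465 -0.74017391]
 [-0.67334543  0.30769045 -0.67225927]] [-0.20251434 -0.28785114  1.56402311]
[[375.9552512    0.         256.53740644]
 [  0.         375.9552512  189.0824469 ]
 [  0.           0.           1.        ]] [[-2.74202356e-02 -9.99623799e-01 -6.24647551e-04]
 [-9.76757316e-01  2.69258767e-02 -2.12650282e-01]
 [ 2.12587102e-01 -5.22079177e-03 -9.77128173e-01]] [-0.03189872  0.58399509  1.13524095]
```

View pics/s0.png

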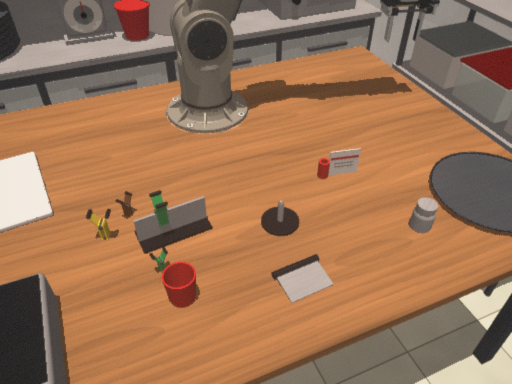

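View pics/t0.png

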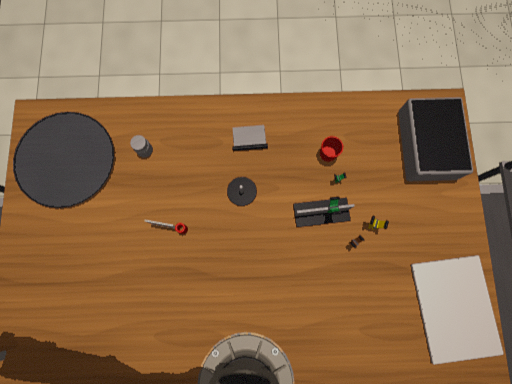

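The scene view shows the flag (sleeve 323,168, card 344,162), post (281,212), rail (175,222) and beaker (180,284). It also has the scraper (303,280) and shaker (424,215).
Clip candidates in the scene view are the green one on the rail (161,208), a small green one on the table (161,260), a yellow one (102,224) and a brown one (126,203). The one on the rail is the larger green, so it is the one meant. I'll confirm with enlarged crops.

```bash
python3 - <<'E'
from h import *
a=cv2.imread('pics/s0.png');b=cv2.imread('pics/t0.png')
c1=cv2.resize(a[180:280,75:225],None,fx=5.3,fy=5.3,interpolation=cv2.INTER_CUBIC)
cv2.imwrite('pics/c1.png',c1)
c2=cv2.resize(b[160:260,280:410],None,fx=6,fy=6,interpolation=cv2.INTER_CUBIC);cv2.imwrite('pics/c2.png',c2)
c3=cv2.resize(b[165:245,130:270],None,fx=5.7,fy=5.7,interpolation=cv2.INTER_CUBIC);cv2.imwrite('pics/c3.png',c3)
c4=cv2.resize(a[140:240,250:370],None,fx=6,fy=6,interpolation=cv2.INTER_CUBIC);cv2.imwrite('pics/c4.png',c4)
s=dict(np.load('pics/t0.png.npz'));print(proj(s,[.151,.658,.205]),proj(s,[0,0,0]))
E
```

```text
[-14.201586   349.29289878] [245.9735768  382.48281683]
```

View pics/c1.png

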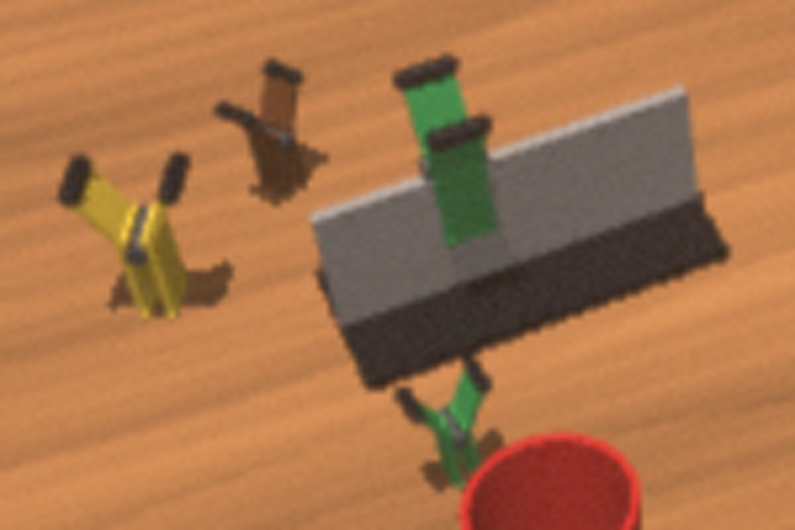

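View pics/c2.png

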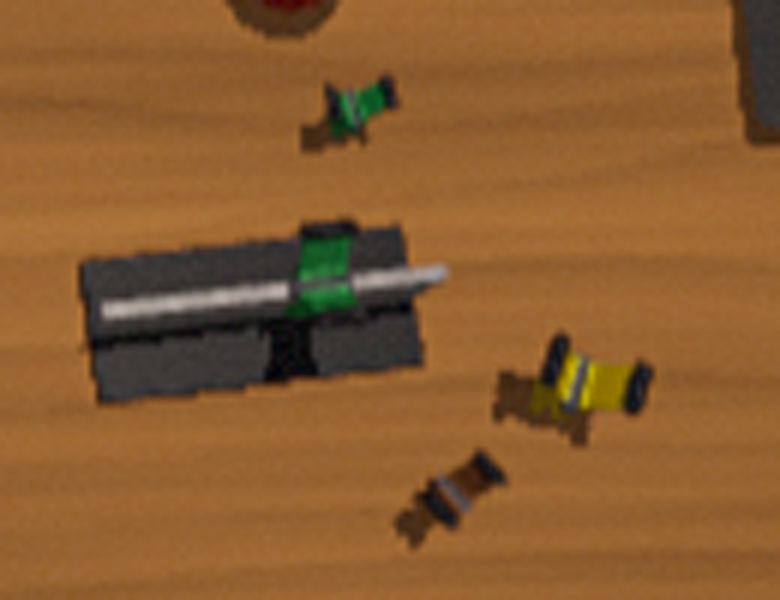

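View pics/c3.png

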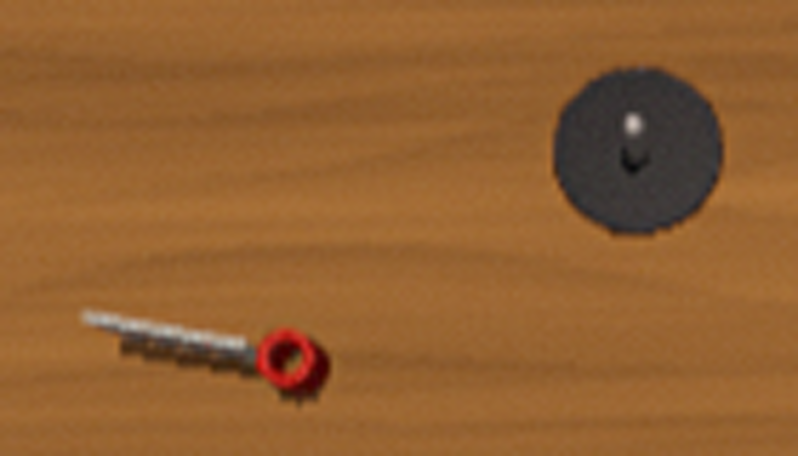

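View pics/c4.png

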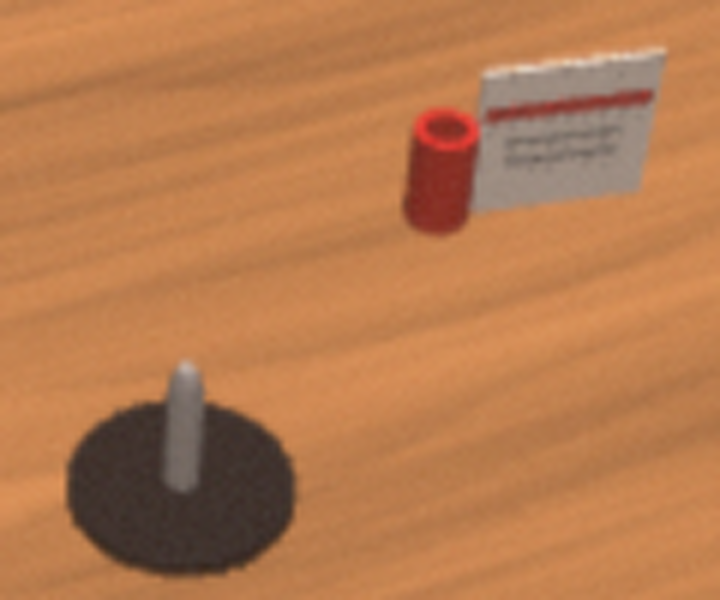

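The crops confirm it: the green clip biting the rail (scene 161,208; top 334,206) is larger than the table one. Next I'll measure.

```bash
cat > m.py <<'E'
from h import *
def load(f): return dict(np.load('pics/'+f+'.npz'))
def comp(mask,roi):
    x0,y0,x1,y1=roi; m=np.zeros_like(mask); m[y0:y1,x0:x1]=mask[y0:y1,x0:x1]; return m
E
python3 - <<'E'
from m import *
a=load('s0.png');b=load('t0.png')
for s in(a,b): print('cam',ray(s,0,0)[0])
H=lambda s:cv2.cvtColor(s['frame'],cv2.COLOR_BGR2HSV)
def red(s): h=H(s); return (((h[...,0]<5)|(h[...,0]>172))&(h[...,1]>170)&(h[...,2]>70)).astype(np.uint8)
# sleeve top: bright red in top view
hb=H(b);m=comp(red(b)*(hb[...,2]>170).astype(np.uint8),(165,215,195,240))
c=max(cv2.findContours(m,cv2.RETR_EXTERNAL,cv2.CHAIN_APPROX_NONE)[0],key=len)
(u,v),r=cv2.minEnclosingCircle(c);print('sleeve top',u,v,r,onz(b,u,v,.055), 'px/m',375.95/(ray(b,0,0)[0][2]-.055))
tp=onz(b,u,v,.055)
# by scene check
print('proj in scene of sleeve top',proj(a,tp),'foot',proj(a,[tp[0],tp[1],0]))
# disc
for s,roi in((a,(255,200,305,240)),(b,(220,170,265,212))):
    g=s['frame'].max(2);m=comp(((g<75)).astype(np.uint8),roi); m=cv2.morphologyEx(m,cv2.MORPH_CLOSE,np.ones((7,7)))
    c=max(cv2.findContours(m,cv2.RETR_EXTERNAL,cv2.CHAIN_APPROX_NONE)[0],key=len)
    P=np.array([onz(s,*p[0],.010)[:2] for p in c],np.float32); (x,y),r=cv2.minEnclosingCircle(P);e=cv2.fitEllipse(P); print('disc',x,y,r,e)
pt=onz(b,632/5.7-.5+130+.09,122/5.7-.5+165,.075); print('post top',pt, proj(a,pt),'seen',185/6+250,366/6+140)
# card
for s,roi in((b,(140,215,178,235)),(a,(328,145,362,178))):
    h=H(s);m=comp(((h[...,1]<70)&(h[...,2]>140)).astype(np.uint8),roi)
    c=max(cv2.findContours(m,cv2.RETR_EXTERNAL,cv2.CHAIN_APPROX_NONE)[0],key=len)
    print(cv2.minAreaRect(c),cv2.boxPoints(cv2.minAreaRect(c)).tolist())
    ys,xs=np.nonzero(m)
    if s is b: 
        P=np.array([onz(b,x,y,.085)[:2] for x,y in zip(xs,ys)]);mu=P.mean(0);d=np.linalg.svd(P-mu)[2][0];q=(P-mu)@d;print('card mid',mu,'dir',d,q.min(),q.max(),'mid',mu+d*(q.min()+q.max())/2)
# clip green, rail
for s,roi in((a,(145,180,175,235)),(b,(322,195,345,216))):
    h=H(s);m=comp(((h[...,0]>45)&(h[...,0]<85)&(h[...,1]>110)).astype(np.uint8),roi);ys,xs=np.nonzero(m);print('green',xs.min(),xs.max(),ys.min(),ys.max())
E
```

```text
cam [ 1.3131703  -0.37125393  0.84130429]
cam [ 0.32820922 -0.04168444  1.23344271]
sleeve top 179.35714721679688 227.07142639160156 4.764975547790527 [0.46926801 0.19756404 0.055     ] px/m 319.02272138826885
proj in scene of sleeve top [323.55770905 160.99672829] foot [321.61863048 175.74975714]
disc 0.5956220626831055 0.001747789909131825 0.04971509054303169 ((0.5955211520195007, 0.0015158725436776876), (0.09345710277557373, 0.09646768867969513), 60.89848327636719)
disc 0.5891332626342773 0.002684234641492367 0.049165450036525726 ((0.5892670154571533, 0.002338291145861149), (0.09465738385915756, 0.09491085261106491), 14.31973934173584)
post top [0.59191737 0.00259643 0.075     ] [280.44141616 201.42234187] seen 280.8333333333333 201.0
((158.49200439453125, 222.5439910888672), (27.45891761779785, 1.609969139099121), 10.304845809936523) [[144.8400115966797, 220.8800048828125], [145.1280059814453, 219.29598999023438], [172.1439971923828, 224.20797729492188], [171.8560028076172, 225.7919921875]]
card mid [0.48117922 0.2554359 ] dir [0.20073237 0.97964612] -0.04219992036854882 0.0428915900980078 mid [0.48124864 0.2557747 ]
((343.533447265625, 165.7564697265625), (13.623725891113281, 30.955177307128906), 82.56858825683594) [[327.3048095703125, 161.00369262695312], [358.0, 156.99996948242188], [359.7620849609375, 170.50924682617188], [329.06689453125, 174.51296997070312]]
green 152 166 194 223
green 328 339 199 212
```

```bash
python3 - <<'E'
from h import *
a=cv2.imread('pics/s0.png');b=cv2.imread('pics/t0.png')
cv2.imwrite('pics/c5.png',cv2.resize(a[185:250,130:215],None,fx=9,fy=9,interpolation=cv2.INTER_CUBIC))
cv2.imwrite('pics/c6.png',cv2.resize(b[190:230,288:358],None,fx=11,fy=11,interpolation=cv2.INTER_CUBIC))
E
```

```text
(no output)
```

View pics/c5.png

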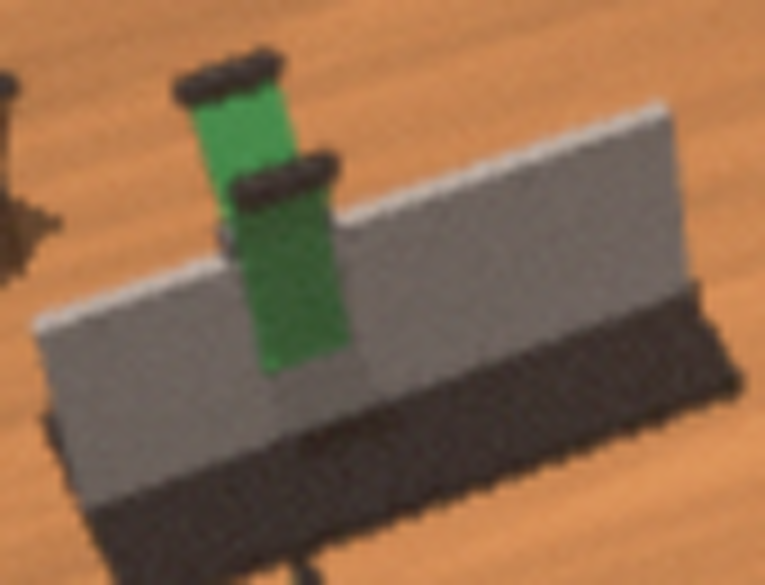

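View pics/c6.png

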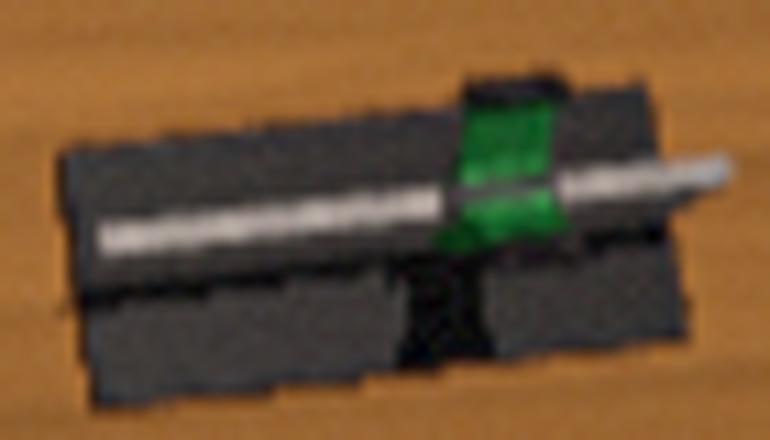

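```bash
cat >> h.py <<'E'
def plan(pos,yaw,st=None):
    """target TCP pos, yaw deg of tool y (tool straight down) -> full scaled shift/turn"""
    st=st or sense(); R0=Rn.from_quat(st['tcp_rot']); y=np.deg2rad(yaw)
    Y=np.array([np.cos(y),np.sin(y),0]);Z=np.array([0,0,-1.]);X=np.cross(Y,Z)
    RT=Rn.from_matrix(np.c_[X,Y,Z]); d=R0.inv().apply(np.array(pos)-st['tcp_pos']); rv=(R0.inv()*RT).as_rotvec()
    print('t %.2f'%st['t'],'pos',st['tcp_pos'].round(4),'f',st['contact_force'].round(2),'op',round(st['opening'],3),'yaw',np.rad2deg(np.arctan2(*R0.as_matrix()[[1,0],1])).round(2))
    print('shift/0.2',(d/.2).round(4),'turn/pi',(rv/np.pi).round(4))
E
python3 - <<'E'
from m import *
a=load('s0.png');b=load('t0.png')
f=lambda u,v,x0,y0,k:((u+.5)/k-.5+x0,(v+.5)/k-.5+y0)
A=[f(36,327,130,185,9),f(668,105,130,185,9)];B=[f(98,238,288,190,11),f(732,166,288,190,11)]
for s,P in((a,A),(b,B)):
    for p in P: print('rail top end',onz(s,*p,.08))
print('two',two(a,A[0],b,B[1]),two(a,A[1],b,B[0]), two(a,A[0],b,B[0]),two(a,A[1],b,B[1]))
gs=f(228,78,130,185,9);gn=f(286,180,130,185,9)
gt=f(514,90,288,190,11)
for n,p in(('s1',gs),('s2',gn)):print(n,onz(a,*p,.121+.0035))
print('topgrip',onz(b,*gt,.121+.003),two(a,gn,b,gt),two(a,gs,b,gt))
print('pin',onz(b,*f(508,190,288,190,11),.09))
plan((.4693,.1976,.2),-11.6)
E
```

```text
rail top end [ 0.52194476 -0.34790433  0.08      ]
rail top end [ 0.50444796 -0.16904928  0.08      ]
rail top end [ 0.50566123 -0.16962014  0.08      ]
rail top end [ 0.52128476 -0.34989391  0.08      ]
two [ 0.52148591 -0.34886573  0.08000703] [ 0.50552677 -0.16941463  0.08104704] [ 0.50230904 -0.26080143  0.04327285] [ 0.5373317 -0.2557406  0.153617 ]
s1 [ 0.49665076 -0.28423935  0.1245    ]
s2 [ 0.54071757 -0.2797925   0.1245    ]
topgrip [ 0.53657433 -0.28036117  0.124     ] [ 0.53721009 -0.28013163  0.12154899] [ 0.53001889 -0.28117315  0.15127754]
pin [ 0.51453322 -0.28396093  0.09      ]
t 0.10 pos [0.1511 0.6575 0.2048] f [ 0.68 -0.28 -0.09] op 1.0 yaw 77.06
shift/0.2 [-2.0657 -1.8847  0.0266] turn/pi [-3.000e-04  3.000e-04  4.926e-01]
```

Call:
{"op": "servo_tool", "data": {
  "commands": "-0.12 -0.11 0 0 0 0.03 100;-0.27 -0.25 0 0 0 0.07 100;-0.42 -0.38 0 0 0 0.12 100;-0.57 -0.52 0 0 0 0.17 100;-0.72 -0.66 0 0 0 0.22 100;-0.87 -0.79 0 0 0 0.26 100;-1 -0.91 0 0 0 0.3 100;-1 -0.91 0 0 0 0.3 100"
}}

```text
t: 0.9
tcp_pos: [0.3082, 0.4317, 0.2056]
tcp_rot: [0.556, 0.831, -0.0, 0.0]
contact_force: [-0.3, -0.4, -0.2]
opening: 0.997
```

```bash
python3 -c "
from h import *
plan((.4693,.1976,.2),-11.6)"
```

```text
t 0.90 pos [0.3082 0.4317 0.2056] f [-0.3  -0.42 -0.16] op 0.997 yaw 22.48
shift/0.2 [-1.3895  0.297   0.0292] turn/pi [1.000e-04 3.000e-04 1.893e-01]
```

Call:
{"op": "servo_tool", "data": {
  "commands": "-0.15 0.03 0 0 0 0.03 100;-0.3 0.06 0 0 0 0.06 100;-0.45 0.1 0 0 0 0.1 100;-0.6 0.13 0 0 0 0.13 100;-0.75 0.16 0 0 0 0.16 100;-0.9 0.19 0 0 0 0.19 100;-1 0.21 0 0 0 0.19 100;-1 0.21 0 0 0 0.19 100"
}}

```text
t: 1.7
tcp_pos: [0.4234, 0.2661, 0.2055]
tcp_rot: [0.773, 0.634, -0.0, 0.0]
contact_force: [-0.1, -0.4, 0.4]
opening: 1.0
```

```bash
python3 -c "
from h import *
plan((.4693,.1976,.13),-11.6)"
```

```text
t 1.70 pos [0.4234 0.2661 0.2055] f [-0.13 -0.39  0.37] op 1.0 yaw -11.27
shift/0.2 [-0.2911  0.2917  0.3776] turn/pi [0.0001 0.0001 0.0018]
```

Call:
{"op": "servo_tool", "data": {
  "commands": "-0.15 0.15 0 0 0 0 100;-0.29 0.29 0.05 0 0 0.002 100;-0.291 0.292 0.2 0 0 0.002 100;-0.291 0.292 0.4 0 0 0.002 100;-0.291 0.292 0.6 0 0 0.002 100;-0.291 0.292 0.78 0 0 0.002 100;-0.291 0.292 0.9 0 0 0.002 100;-0.291 0.292 0.94 0 0 0.002 100",
  "grip_force": 20
}}

```text
t: 2.5
tcp_pos: [0.4667, 0.1999, 0.0151]
tcp_rot: [0.774, 0.633, -0.002, -0.0]
contact_force: [0.0, -0.5, 0.6]
opening: 0.998
```

```bash
python3 -c "
from h import *
plan((.4693,.1976,.017),-11.6)"
```

```text
t 2.50 pos [0.4667 0.1999 0.0151] f [ 0.01 -0.46  0.58] op 0.998 yaw -11.4
shift/0.2 [-0.0087  0.0152 -0.0097] turn/pi [-0.0009  0.0009  0.0011]
```

Call:
{"op": "servo_tool", "data": {
  "commands": "-0.01 0.015 -0.01 0 0 0.001 100;-0.01 0.015 -0.01 0 0 0.001 100;-0.01 0.015 -0.01 0 0 0.001 60;-0.01 0.015 -0.01 0 0 0.001 10;-0.01 0.015 -0.01 0 0 0.001 10;-0.01 0.015 -0.01 0 0 0.001 10;-0.01 0.015 -0.01 0 0 0.001 10;-0.01 0.015 -0.01 0 0 0.001 10",
  "grip_force": 20
}}

```text
t: 3.3
tcp_pos: [0.4708, 0.1972, 0.0195]
tcp_rot: [0.775, 0.632, -0.0, -0.0]
contact_force: [0.6, 0.9, -0.9]
opening: 0.526
```

```bash
python3 -c "
from h import *
plan((.4693,.1976,.12),-11.6)
print(sense()['opening']*.094)
shot('top','t1.png');shot('scene','s1.png')"
```

```text
t 3.30 pos [0.4708 0.1972 0.0195] f [ 0.65  0.92 -0.85] op 0.526 yaw -11.68
shift/0.2 [ 4.000e-04 -8.000e-03 -5.024e-01] turn/pi [-0.     -0.     -0.0004]
0.04948084276395302
```

Call:
{"op": "servo_tool", "data": {
  "commands": "0 0 0 0 0 0 10;0 0 0 0 0 0 10;0 0 0 0 0 0 10;0 0 0 0 0 0 10;0 0 0 0 0 0 10;0 0 0 0 0 0 10;0 0 0 0 0 0 10;0 0 0 0 0 0 10",
  "grip_force": 20
}}

```text
t: 4.2
tcp_pos: [0.4708, 0.1971, 0.0194]
tcp_rot: [0.775, 0.631, -0.0, 0.0]
contact_force: [0.2, 0.0, -1.5]
opening: 0.327
```

```bash
python3 -c "
from h import *
plan((.4693,.1976,.12),-11.6)
print(sense()['opening']*.094)
shot('top','t1.png')"
```

```text
t 4.20 pos [0.4708 0.1971 0.0194] f [ 0.16  0.05 -1.5 ] op 0.327 yaw -11.68
shift/0.2 [ 0.0008 -0.008  -0.5028] turn/pi [-0.      0.     -0.0004]
0.03078037593877558
```

View pics/t1.png

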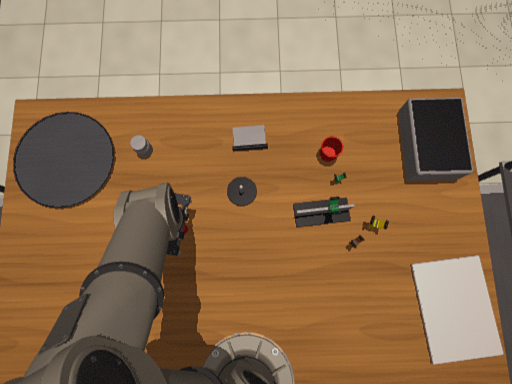

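Opening 31 mm against the 32 mm sleeve, so the sleeve is gripped. The top view shows the hand over the flag (185,225) and everything else unmoved. Lift.

Call:
{"op": "servo_tool", "data": {
  "commands": "0 0 -0.05 0 0 0 10;0 0 -0.15 0 0 0 10;0 0 -0.3 0 0 0 10;0 0 -0.42 0 0 0 10;0 0 -0.5 0 0 0 10;0 0 -0.53 0 0 0 10;0 0 -0.53 0 0 0 10;0 0 -0.53 0 0 0 10",
  "grip_force": 25
}}

```text
t: 5.05
tcp_pos: [0.4705, 0.1971, 0.125]
tcp_rot: [0.775, 0.632, -0.0, -0.0]
contact_force: [0.2, -0.2, -2.8]
opening: 0.326
```

```bash
python3 -c "
from h import *
plan((.592,.0023,.125),-11.68)"
```

```text
t 5.05 pos [0.4705 0.1971 0.125 ] f [ 0.22 -0.16 -2.81] op 0.326 yaw -11.67
shift/0.2 [-8.308e-01  7.921e-01 -2.000e-04] turn/pi [-0.0002  0.0001  0.0001]
```

Call:
{"op": "servo_tool", "data": {
  "commands": "-0.07 0.07 0 0 0 0 10;-0.19 0.18 0 0 0 0 10;-0.34 0.32 0 0 0 0 10;-0.49 0.47 0 0 0 0 10;-0.62 0.6 0 0 0 0 10;-0.74 0.71 0 0 0 0 10;-0.81 0.77 0 0 0 0 10;-0.831 0.792 0 0 0 0 10"
}}

```text
t: 5.85
tcp_pos: [0.5924, -0.0003, 0.1243]
tcp_rot: [0.776, 0.63, -0.001, 0.0]
contact_force: [0.1, 0.3, -1.4]
opening: 0.325
```

Call:
{"op": "servo_tool", "data": {
  "commands": "0 0 0 0 0 0 10;0 0 0 0 0 0 10;0 0 0 0 0 0 10;0 0 0 0 0 0 10;0 0 0 0 0 0 10;0 0 0 0 0 0 10;0 0 0 0 0 0 10;0 0 0 0 0 0 10"
}}

```text
t: 6.65
tcp_pos: [0.5923, 0.0024, 0.1255]
tcp_rot: [0.775, 0.632, -0.0, -0.0]
contact_force: [0.4, 0.7, -1.8]
opening: 0.327
```

```bash
python3 -c "
from h import *
plan((.592,.0023,.125),-11.68)
s=shot('scene','s2.png');cv2.imwrite('pics/s2c.png',cv2.resize(s['frame'][130:250,230:360],None,fx=6,fy=5,interpolation=cv2.INTER_CUBIC))
s=shot('top','t2.png')"
```

```text
t 6.65 pos [0.5923 0.0024 0.1255] f [ 0.43  0.66 -1.78] op 0.327 yaw -11.67
shift/0.2 [-0.0008 -0.0014  0.0024] turn/pi [-0.  0.  0.]
```

View pics/s2c.png

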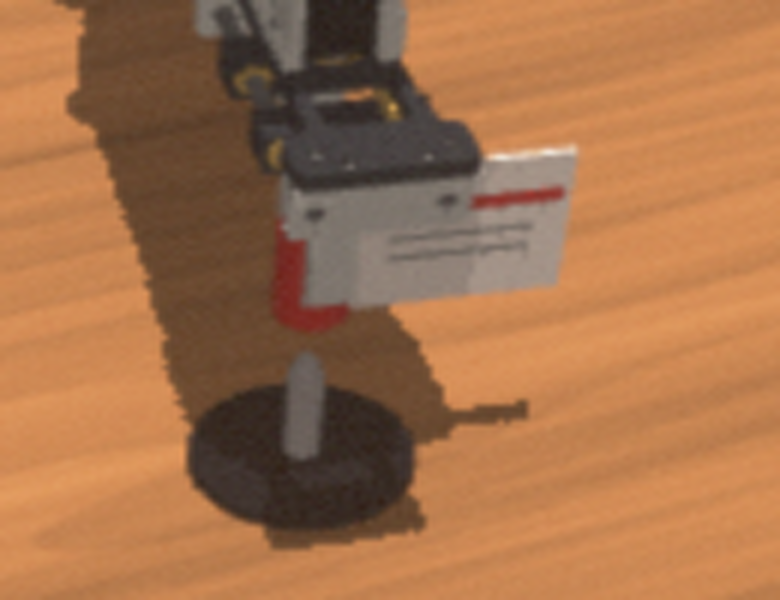

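View pics/t2.png

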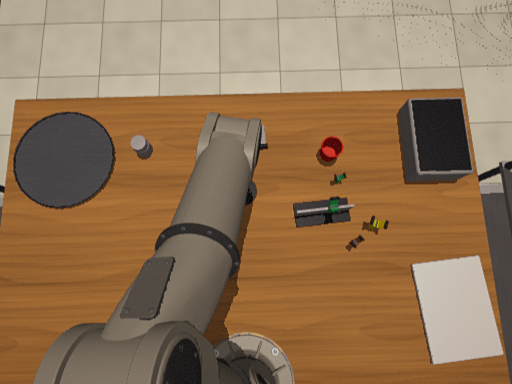

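```bash
python3 - <<'E'
from m import *
a=load('s2.png')
p=proj(a,[.592,.0023,.1055]);print(p,(p[0]+.5-230)*6,(p[1]+.5-130)*5)
p=proj(a,[.592,.0023,.075]);print(p,(p[0]+.5-230)*6,(p[1]+.5-130)*5)
p=proj(a,[.592,.0023,.01]);print(p,(p[0]+.5-230)*6,(p[1]+.5-130)*5)
h=cv2.cvtColor(a['frame'],cv2.COLOR_BGR2HSV);m=((h[...,0]<6)|(h[...,0]>172))&(h[...,1]>150)
for r in range(188,198):
  x=np.nonzero(m[r,265:300])[0]; print(r,x+265 if len(x) else '')
g=a['frame'][203:220,268:292].max(2);print(g)
E
```

```text
[280.82459193 192.45560042] 307.94755156280985 314.7780020901989
[280.34847364 201.47496362] 305.0908418348391 359.87481809232986
[279.38998284 219.63216712] 299.33989703656187 450.66083560993434
188 [276 277 278 279]
189 [276 277 278 279]
190 [276 277 278 279]
191 [276 277 278 279 286]
192 [276 277 278 279 280 281 282 283 284 285 286 287]
193 [276 277 278 279 280 281 282 283 284 285 286 287]
194 [277 278 279 280 281 282 283 284 285 286]
195 [279 280 281 282 283 284]
196 
197 
[[103 104 105 104 104 104 108 109 105 106  96 101 106 107 103  98 108 108
  107 108 108 110 110 105]
 [105 106 109 108 109 110 110 111 105 106  99 102 109 106 104 104 107 108
  108 107 110 106 107 107]
 [109 108 111 113 107 107 106 107 106 101  99 104 107 111 103 100 103 110
  110 108 110 110 109 108]
 [110 106 106 107 104 100 101  99  99  88  96 104 104 106 105 102 101 106
  107 108 109 109 109 108]
 [104 105 101  98  79  76  66  59  60  67  96 102 108 108 105  99  75  70
   88 100 102 104 107 110]
 [100  81  77  60  57  53  55  55  53  64  96 104 103 106 105  98  61  51
   56  62  70  88 104 104]
 [ 82  55  5
[... 399 characters left out ...]
55  53  56  54  51  53  55  55  71 101 106 105 107 101  81  56  48
   53  52  56  55  56  54]
 [ 53  54  54  54  55  54  55  55  56  71 102 105 107 106 101  75  56  56
   53  54  55  53  53  52]
 [ 57  56  55  56  53  56  57  52  53  81 101 107 107 108 100  72  53  53
   47  54  49  52  53  48]
 [ 54  53  53  53  54  56  54  53  56  82 102 105 106 111 101  75  54  53
   50  55  55  53  54  55]
 [ 56  54  55  52  53  53  52  55  57  83 102 108 108 104  99  73  51  57
   55  53  55  52  55  53]
 [ 54  54  53  59  55  50  56  52  58  84 101 104 108 106 100  65  57  55
   51  52  56  57  53  55]
 [ 55  57  53  53  53  54  52  54  54  83 106 108 107 103  97  66  55  54
   53  53  53  54  50  51]]
```

In the scene crop the sleeve foot is centred at about column 281.6. The post line extrapolated to that height is about 281.4, so they are aligned. I'll lower in stages and watch the force.

Call:
{"op": "servo_tool", "data": {
  "commands": "0 0 0.05 0 0 0 10;0 0 0.1 0 0 0 10;0 0 0.14 0 0 0 10;0 0 0.17 0 0 0 10;0 0 0.2 0 0 0 10;0 0 0.23 0 0 0 10;0 0 0.26 0 0 0 10;0 0 0.28 0 0 0 10"
}}

```text
t: 7.55
tcp_pos: [0.5922, 0.0023, 0.0689]
tcp_rot: [0.775, 0.631, -0.0, -0.0]
contact_force: [-0.2, 0.8, -1.4]
opening: 0.326
```

```bash
python3 -c "
from h import *
plan((.592,.0023,.0294),-11.68)
s=shot('scene','s3.png');cv2.imwrite('pics/s3c.png',cv2.resize(s['frame'][130:250,230:360],None,fx=6,fy=5,interpolation=cv2.INTER_CUBIC))"
```

```text
t 7.55 pos [0.5922 0.0023 0.0689] f [-0.16  0.78 -1.36] op 0.326 yaw -11.68
shift/0.2 [-0.0004 -0.0011  0.1977] turn/pi [-0.0001  0.     -0.    ]
```

View pics/s3c.png

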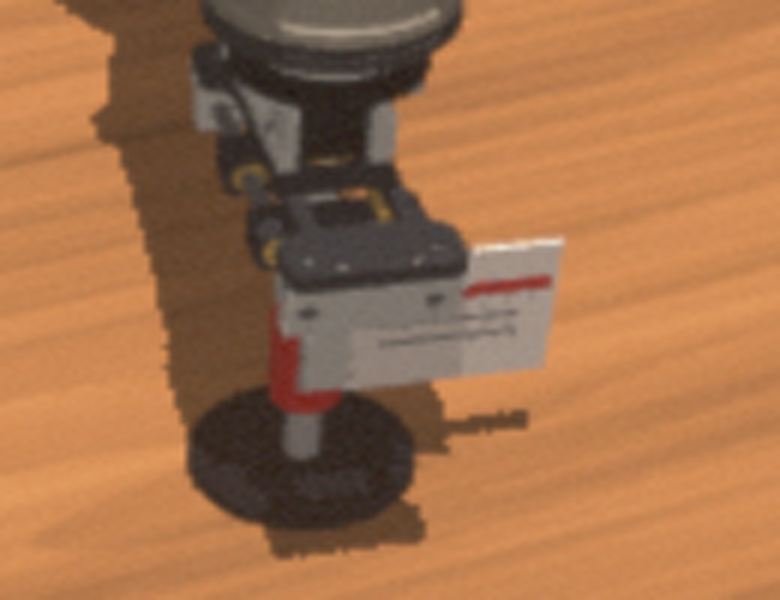

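The sleeve is threaded on the post (305,410) with no side force. Continue down.

Call:
{"op": "servo_tool", "data": {
  "commands": "0 0 0.04 0 0 0 10;0 0 0.08 0 0 0 10;0 0 0.12 0 0 0 10;0 0 0.15 0 0 0 10;0 0 0.175 0 0 0 10;0 0 0.19 0 0 0 10;0 0 0.2 0 0 0 10;0 0 0.2 0 0 0 10"
}}

```text
t: 8.4
tcp_pos: [0.5925, 0.0022, 0.0296]
tcp_rot: [0.775, 0.631, 0.0, 0.0]
contact_force: [0.3, 0.0, -1.4]
opening: 0.327
```

```bash
python3 -c "
from h import *
plan((.592,.0023,.0294),-11.68)"
```

```text
t 8.40 pos [0.5925 0.0022 0.0296] f [ 0.33  0.04 -1.42] op 0.327 yaw -11.69
shift/0.2 [-0.0002 -0.0024  0.001 ] turn/pi [ 0.     -0.     -0.0001]
```

Call:
{"op": "servo_tool", "data": {
  "commands": "0 0 0.005 0 0 0 10;0 0 0.01 0 0 0 10;0 0 0.01 0 0 0 10;0 0 0.01 0 0 0 100;0 0 0.01 0 0 0 100;0 0 0.01 0 0 0 100;0 0 0.01 0 0 0 100;0 0 0.01 0 0 0 100"
}}

```text
t: 9.2
tcp_pos: [0.5923, 0.0023, 0.0274]
tcp_rot: [0.775, 0.631, -0.0, 0.0]
contact_force: [0.2, -0.6, -0.2]
opening: 0.714
```

Call:
{"op": "servo_tool", "data": {
  "commands": "0 0 0 0 0 0 100;0 0 0 0 0 0 100;0 0 0 0 0 0 100;0 0 0 0 0 0 100;0 0 0 0 0 0 100;0 0 -0.1 0 0 0 100;0 0 -0.2 0 0 0 100;0 0 -0.4 0 0 0 100"
}}

```text
t: 10.0
tcp_pos: [0.5909, 0.0023, 0.1065]
tcp_rot: [0.775, 0.632, -0.002, -0.001]
contact_force: [-0.4, 0.3, 0.5]
opening: 1.0
```

```bash
python3 -c "
from h import *
plan((.5157,-.2815,.20),5.2)
s=shot('scene','s4.png');cv2.imwrite('pics/s4c.png',cv2.resize(s['frame'][130:250,230:360],None,fx=6,fy=5,interpolation=cv2.INTER_CUBIC))"
```

```text
t 10.00 pos [0.5909 0.0023 0.1065] f [-0.43  0.29  0.53] op 1.0 yaw -11.68
shift/0.2 [-1.4665 -0.0824 -0.4648] turn/pi [-0.0012  0.0004 -0.0938]
```

View pics/s4c.png

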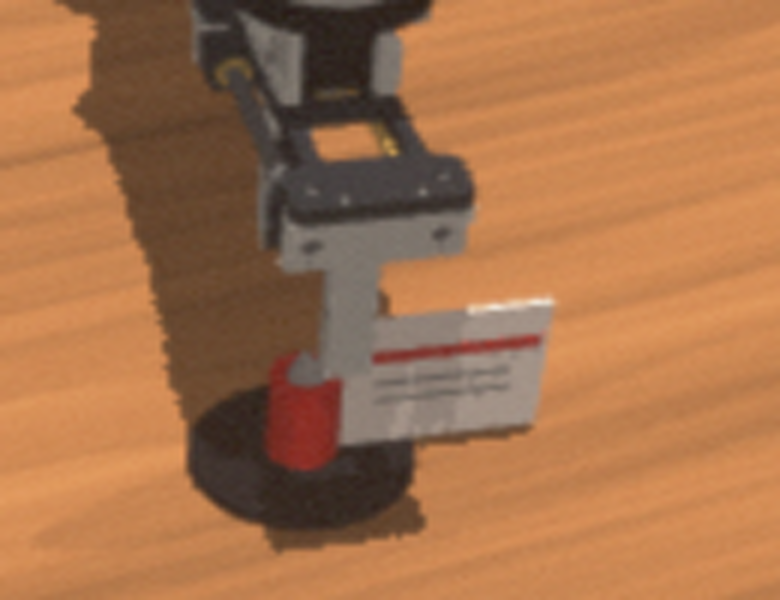

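The sleeve is down on the disc (302,460), with the post tip showing above it (305,365), and released. Now over to the clip.

Call:
{"op": "servo_tool", "data": {
  "commands": "0 0 -0.15 0 0 0 100;0 0 -0.35 0 0 -0.01 100;-0.15 0 -0.46 0 0 -0.02 100;-0.35 -0.02 -0.46 0 0 -0.04 100;-0.55 -0.04 -0.46 0 0 -0.06 100;-0.75 -0.05 -0.46 0 0 -0.08 100;-0.93 -0.06 -0.46 0 0 -0.094 100;-1 -0.06 -0.46 0 0 -0.094 100"
}}

```text
t: 10.85
tcp_pos: [0.5387, -0.1948, 0.1998]
tcp_rot: [0.675, 0.738, -0.0, 0.0]
contact_force: [0.6, 0.0, 0.4]
opening: 1.004
```

```bash
python3 -c "
from h import *
plan((.5157,-.2815,.20),5.2)
s=shot('top','t5.png');cv2.imwrite('pics/t5c.png',cv2.resize(s['frame'][160:260,200:330],None,fx=6,fy=6,interpolation=cv2.INTER_CUBIC))"
```

```text
t 10.85 pos [ 0.5387 -0.1948  0.1998] f [0.61 0.04 0.45] op 1.004 yaw 5.09
shift/0.2 [-0.4217 -0.1529 -0.0006] turn/pi [ 0.0001  0.0002 -0.0006]
```

View pics/t5.png

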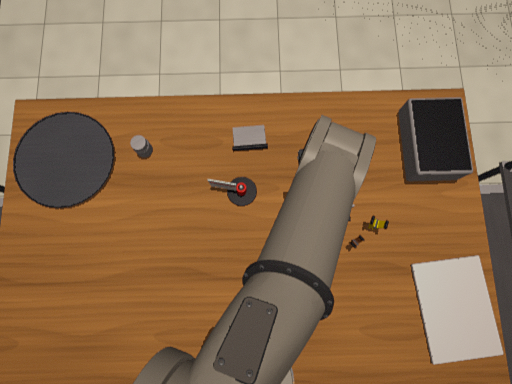

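Call:
{"op": "servo_tool", "data": {
  "commands": "-0.15 -0.05 0 0 0 0 100;-0.3 -0.11 0 0 0 0 100;-0.42 -0.153 0 0 0 0 100;-0.422 -0.153 0.1 0 0 0 100;-0.422 -0.153 0.22 0 0 0 100;-0.422 -0.153 0.35 0 0 0 100;-0.422 -0.153 0.45 0 0 0 100;-0.422 -0.153 0.478 0 0 0 100",
  "grip_force": 8
}}

```text
t: 11.7
tcp_pos: [0.5169, -0.2765, 0.1018]
tcp_rot: [0.674, 0.739, -0.001, -0.001]
contact_force: [-0.8, 0.3, -0.1]
opening: 1.001
```

```bash
python3 - <<'E'
from m import *
plan((.5157,-.2815,.104),5.2)
s=shot('scene','s6.png');cv2.imwrite('pics/s6c.png',cv2.resize(s['frame'][150:260,110:240],None,fx=6,fy=5.4,interpolation=cv2.INTER_CUBIC))
b=load('t5.png')
cv2.imwrite('pics/t5c.png',cv2.resize(b['frame'][170:210,200:265],None,fx=12,fy=12,interpolation=cv2.INTER_CUBIC))
h=cv2.cvtColor(b['frame'],cv2.COLOR_BGR2HSV)
m=comp(((h[...,1]<80)&(h[...,2]>130)).astype(np.uint8),(200,172,236,198));ys,xs=np.nonzero(m)
P=np.array([onz(b,x,y,.095)[:2] for x,y in zip(xs,ys)]);mu=P.mean(0);d=np.linalg.svd(P-mu)[2][0];q=(P-mu)@d
mid=mu+d*(q.min()+q.max())/2
print('card mid',mid,'dir',d,q.min(),q.max(),'angle',np.rad2deg(np.arctan2(d[1],d[0])))
m=comp((((h[...,0]<6)|(h[...,0]>172))&(h[...,1]>150)&(h[...,2]>150)).astype(np.uint8),(230,175,255,200));
c=max(cv2.findContours(m,cv2.RETR_EXTERNAL,cv2.CHAIN_APPROX_NONE)[0],key=len)
(u,v),r=cv2.minEnclosingCircle(c);sl=onz(b,u,v,.065);print('sleeve',u,v,r,sl,np.linalg.norm(mid-sl[:2]))
E
```

```text
t 11.70 pos [ 0.5169 -0.2765  0.1018] f [-0.82  0.27 -0.09] op 1.001 yaw 5.26
shift/0.2 [-0.0245 -0.0085 -0.0108] turn/pi [-0.0008 -0.0004  0.0003]
card mid [0.60305754 0.06065775] dir [0.1992149  0.97995583] -0.042890664626459116 0.042975879305429114 angle 78.5089475315234
sleeve 240.64285278320312 187.0 4.794339656829834 [0.5905986 0.0024851 0.065    ] 0.059491866729226274
```

View pics/s6c.png

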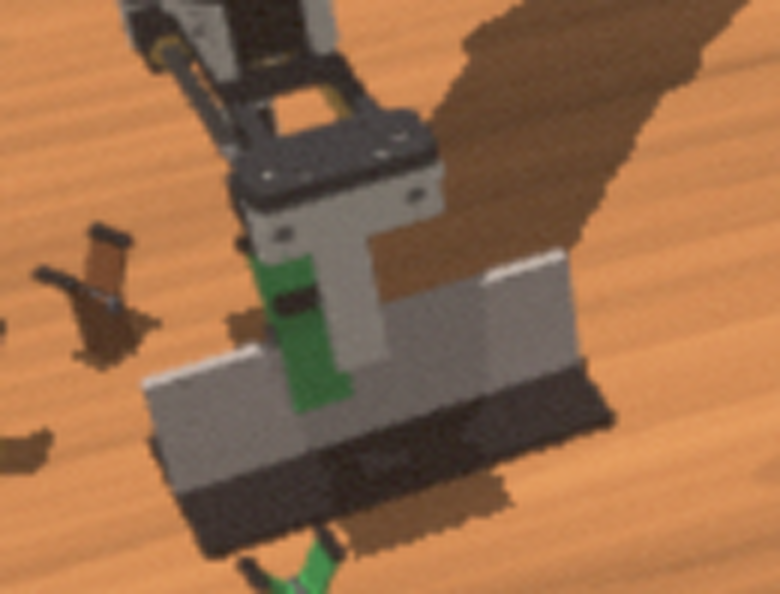

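View pics/t5c.png

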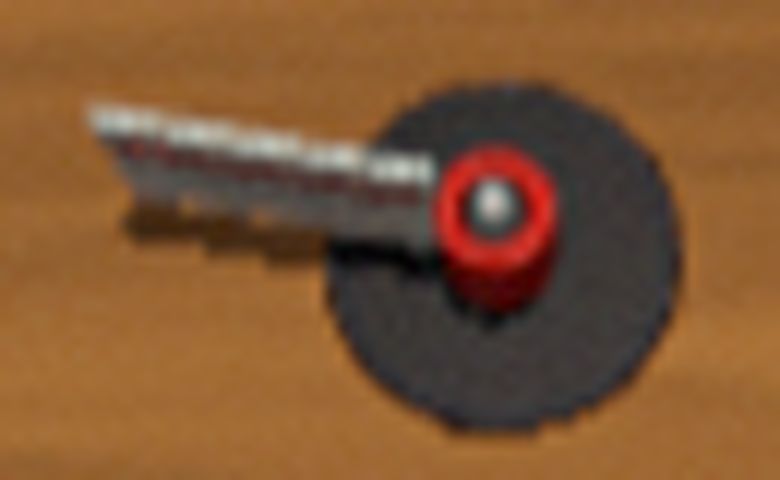

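Call:
{"op": "servo_tool", "data": {
  "commands": "0 0 0 0 0 0 100;0 0 0 0 0 0 100;0 0 0 0 0 0 100;0 0 0 0 0 0 100;0 0 0 0 0 0 100;0 0 0 0 0 0 100;0 0 0 0 0 0 100;0 0 0 0 0 0 100",
  "grip_force": 8
}}

```text
t: 12.55
tcp_pos: [0.5173, -0.2779, 0.1039]
tcp_rot: [0.674, 0.739, -0.0, -0.0]
contact_force: [-0.0, 0.2, -0.1]
opening: 0.998
```

```bash
python3 - <<'E'
from m import *
plan((.5157,-.2815,.104),5.2)
s=shot('scene','s7.png');I=cv2.resize(s['frame'][165:245,120:215],None,fx=8,fy=8,interpolation=cv2.INTER_CUBIC)
def mk(X,c):
    u,v=proj(s,X); cv2.circle(I,(int((u+.5-120)*8),int((v+.5-165)*8)),3,c,-1)
yv=np.array([np.cos(np.deg2rad(5.2)),np.sin(np.deg2rad(5.2)),0]);xv=np.array([yv[1],-yv[0],0])
t=sense()['tcp_pos']
for e in(-8,8):mk(t+yv*.0595+xv*e/1000,(255,0,255))   # finger outer tips corners
c=np.array([.5157,-.2815,.121])
for e in(-15,15):mk(c+yv*.027+xv*e/1000,(255,255,0))
cv2.imwrite('pics/s7c.png',I)
E
```

```text
t 12.55 pos [ 0.5173 -0.2779  0.1039] f [-0.01  0.19 -0.09] op 0.998 yaw 5.24
shift/0.2 [-0.017  -0.0097 -0.0005] turn/pi [-0.      0.      0.0002]
```

View pics/s7c.png

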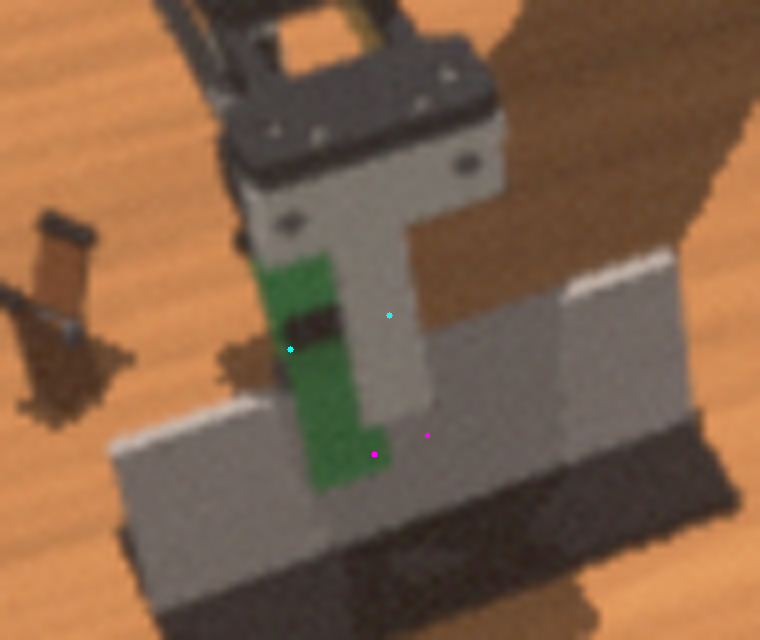

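Call:
{"op": "servo_tool", "data": {
  "commands": "-0.01 -0.005 0 0 0 0 100;-0.017 -0.01 0 0 0 0 100;-0.017 -0.01 0 0 0 0 90;-0.017 -0.01 0 0 0 0 80;-0.017 -0.01 0 0 0 0 70;-0.017 -0.01 0 0 0 0 65;-0.017 -0.01 0 0 0 0 65;-0.017 -0.01 0 0 0 0 65",
  "grip_force": 25
}}

```text
t: 13.4
tcp_pos: [0.5157, -0.2815, 0.1039]
tcp_rot: [0.674, 0.739, -0.0, -0.0]
contact_force: [0.4, 0.6, 0.6]
opening: 0.651
```

```bash
python3 - <<'E'
from m import *
plan((.5157,-.2815,.104),5.2)
s=shot('scene','s8.png');I=cv2.resize(s['frame'][165:245,120:215],None,fx=8,fy=8,interpolation=cv2.INTER_CUBIC)
cv2.imwrite('pics/s8c.png',I)
E
```

```text
t 13.40 pos [ 0.5157 -0.2815  0.1039] f [0.38 0.56 0.63] op 0.651 yaw 5.25
shift/0.2 [-0.0002  0.0001 -0.0006] turn/pi [-0.      0.      0.0003]
```

View pics/s8c.png

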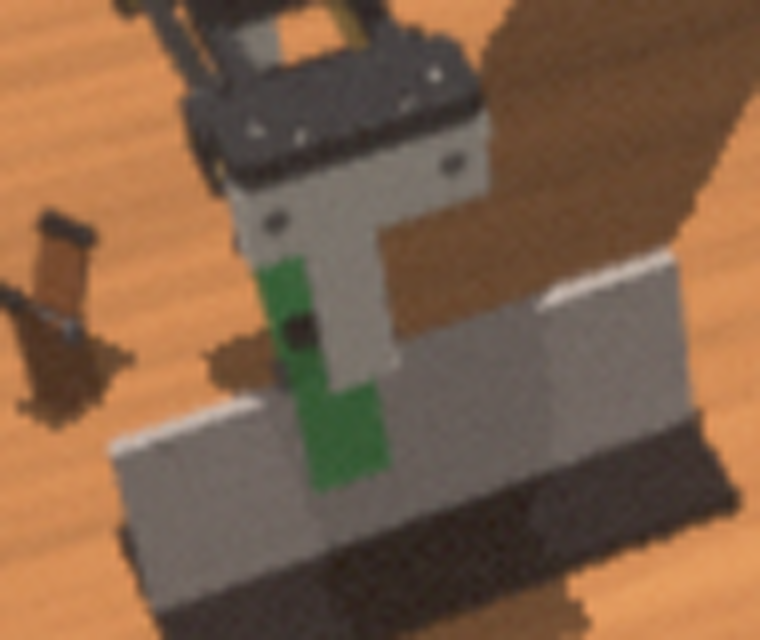

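Call:
{"op": "servo_tool", "data": {
  "commands": "0 0 0 0 0 0 58;0 0 -0.002 0 0 0 52;0 0 -0.007 0 0 0 46;0 0 -0.013 0 0 0 40;0 0 -0.019 0 0 0 34;0 0 -0.023 0 0 0 28;0 0 -0.025 0 0 0 20;0 0 -0.025 0 0 0 20",
  "grip_force": 25
}}

```text
t: 14.25
tcp_pos: [0.5165, -0.2817, 0.1095]
tcp_rot: [0.674, 0.739, 0.0, 0.001]
contact_force: [2.3, 0.8, 7.9]
opening: 0.329
```

```bash
python3 - <<'E'
from m import *
plan((.5157,-.2815,.109),5.2);print(sense()['opening']*94)
s=shot('scene','s9.png');I=cv2.resize(s['frame'][165:245,120:215],None,fx=8,fy=8,interpolation=cv2.INTER_CUBIC)
cv2.imwrite('pics/s9c.png',I)
E
```

```text
t 14.25 pos [ 0.5165 -0.2817  0.1095] f [2.27 0.77 7.85] op 0.329 yaw 5.25
shift/0.2 [ 0.0012 -0.0039  0.0025] turn/pi [0.0005 0.0002 0.0003]
30.928348251918727
```

View pics/s9c.png

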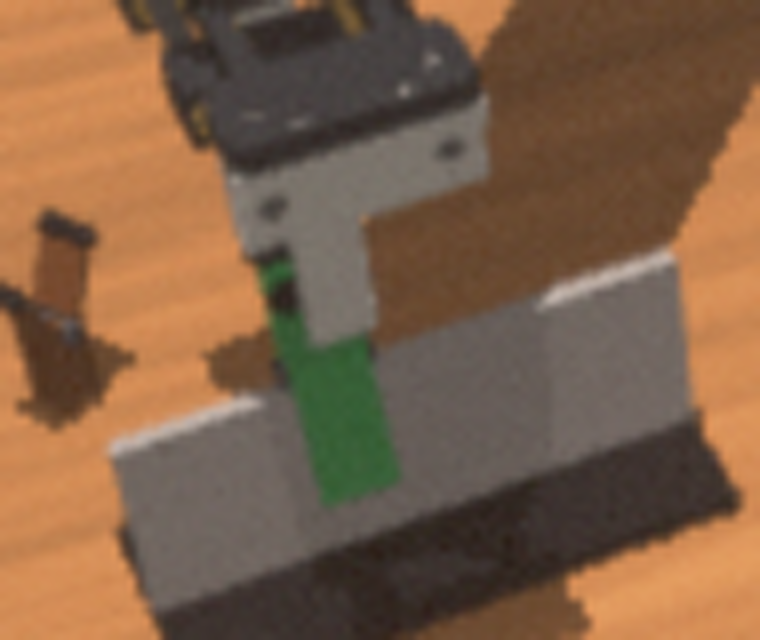

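The clip is squeezed to its stop (opening equivalent to the 32 mm sleeve reading) and the jaw is spread in the picture (360,450). Lift straight up.

Call:
{"op": "servo_tool", "data": {
  "commands": "0 0 0 0 0 0 20;0 0 -0.03 0 0 0 20;0 0 -0.08 0 0 0 20;0 0 -0.15 0 0 0 20;0 0 -0.24 0 0 0 20;0 0 -0.34 0 0 0 20;0 0 -0.42 0 0 0 20;0 0 -0.47 0 0 0 20",
  "grip_force": 30
}}

```text
t: 15.1
tcp_pos: [0.5159, -0.2819, 0.205]
tcp_rot: [0.674, 0.739, 0.0, 0.001]
contact_force: [0.2, 0.0, -0.9]
opening: 0.33
```

Call:
{"op": "servo_tool", "data": {
  "commands": "0 0 0 0 0 0 20;0 0 0 0 0 0 20;0 0 0 0 0 0 20;0 0 0 0 0 0 20;0 0 0 0 0 0 20;0 0 0 0 0 0 20;0 0 0 0 0 0 20;0 0 0 0 0 0 20"
}}

```text
t: 15.9
tcp_pos: [0.5156, -0.2815, 0.2029]
tcp_rot: [0.674, 0.739, -0.0, -0.0]
contact_force: [-0.3, -0.7, -1.3]
opening: 0.327
```

```bash
python3 - <<'E'
from m import *
plan((.6038,.0608,.203),-11.6);print(sense()['opening']*94)
s=shot('scene','s10.png');I=cv2.resize(s['frame'][135:245,120:215],None,fx=6,fy=5.4,interpolation=cv2.INTER_CUBIC)
cv2.imwrite('pics/s10c.png',I)
E
```

```text
t 15.90 pos [ 0.5156 -0.2815  0.2029] f [-0.28 -0.73 -1.35] op 0.327 yaw 5.24
shift/0.2 [ 1.6642e+00  5.9520e-01 -9.0000e-04] turn/pi [-0.      0.      0.0936]
30.76796988797977
```

View pics/s10c.png

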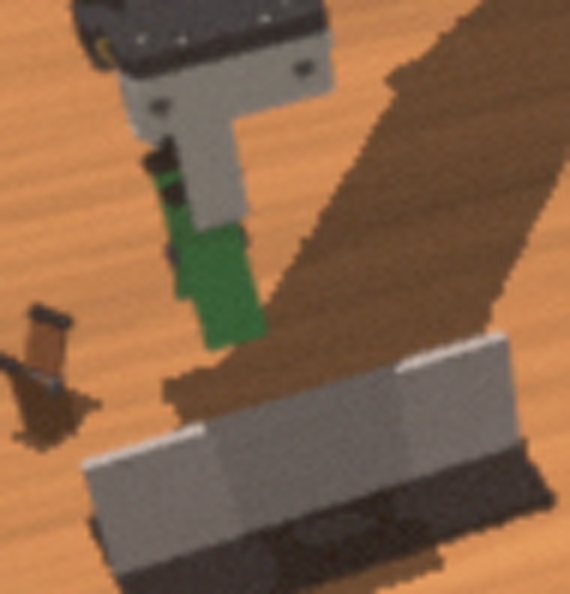

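Clip held clear over the rail (220,270 in crop), open. Carry to the card.

Call:
{"op": "servo_tool", "data": {
  "commands": "0.06 0.02 0 0 0 0.01 20;0.17 0.06 0 0 0 0.02 20;0.31 0.11 0 0 0 0.03 20;0.46 0.165 0 0 0 0.04 20;0.61 0.22 0 0 0 0.05 20;0.76 0.27 0 0 0 0.06 20;0.88 0.315 0 0 0 0.08 20;0.95 0.34 0 0 0 0.094 20"
}}

```text
t: 16.75
tcp_pos: [0.5666, -0.0836, 0.2028]
tcp_rot: [0.775, 0.631, 0.0, -0.0]
contact_force: [0.2, -0.7, -1.1]
opening: 0.325
```

```bash
python3 - <<'E'
from m import *
plan((.6038,.0608,.203),-11.6);print(sense()['opening']*94)
E
```

```text
t 16.75 pos [ 0.5666 -0.0836  0.2028] f [ 0.24 -0.74 -1.09] op 0.325 yaw -11.69
shift/0.2 [ 7.448e-01  3.590e-02 -6.000e-04] turn/pi [-0.     -0.0001 -0.0005]
30.532459626760357
```

Call:
{"op": "servo_tool", "data": {
  "commands": "0.08 0.005 0 0 0 0 20;0.2 0.01 0 0 0 0 20;0.34 0.015 0 0 0 0 20;0.48 0.02 0 0 0 0 20;0.6 0.03 0 0 0 0 20;0.69 0.034 0 0 0 0 20;0.73 0.035 0 0 0 0 20;0.74 0.035 0 0 0 0 20"
}}

```text
t: 17.55
tcp_pos: [0.6029, 0.0578, 0.2028]
tcp_rot: [0.775, 0.632, -0.0, 0.0]
contact_force: [-0.1, -0.4, -0.4]
opening: 0.325
```

Call:
{"op": "servo_tool", "data": {
  "commands": "0 0 0 0 0 0 20;0 0 0 0 0 0 20;0 0 0 0 0 0 20;0 0 0 0 0 0 20;0 0 0 0 0 0 20;0 0 0 0 0 0 20;0 0 0 0 0 0 20;0 0 0 0 0 0 20"
}}

```text
t: 18.35
tcp_pos: [0.6028, 0.0575, 0.2029]
tcp_rot: [0.775, 0.631, -0.0, -0.0]
contact_force: [-0.1, 0.2, -0.6]
opening: 0.325
```

```bash
python3 - <<'E'
from m import *
plan((.6038,.0608,.203),-11.6);print(sense()['opening']*94)
s=shot('scene','s11.png')
I=cv2.resize(s['frame'][120:220,250:360],None,fx=7,fy=6,interpolation=cv2.INTER_CUBIC)
cv2.imwrite('pics/s11c.png',I)
t=shot('top','t11.png');cv2.imwrite('pics/t11c.png',cv2.resize(t['frame'][120:220,190:300],None,fx=7,fy=6,interpolation=cv2.INTER_CUBIC))
E
```

```text
t 18.35 pos [0.6028 0.0575 0.2029] f [-0.12  0.22 -0.55] op 0.325 yaw -11.68
shift/0.2 [ 0.0174  0.0014 -0.0007] turn/pi [-0.      0.     -0.0004]
30.579274144708208
```

View pics/s11c.png

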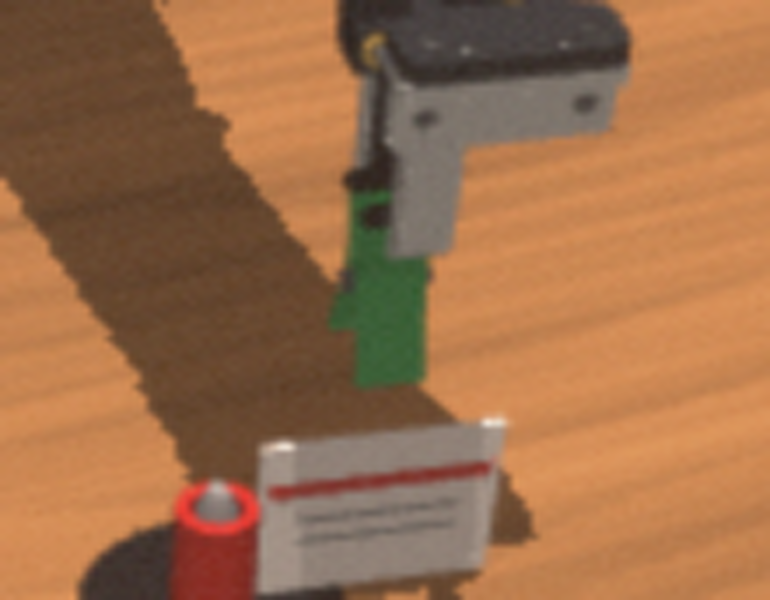

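View pics/t11c.png

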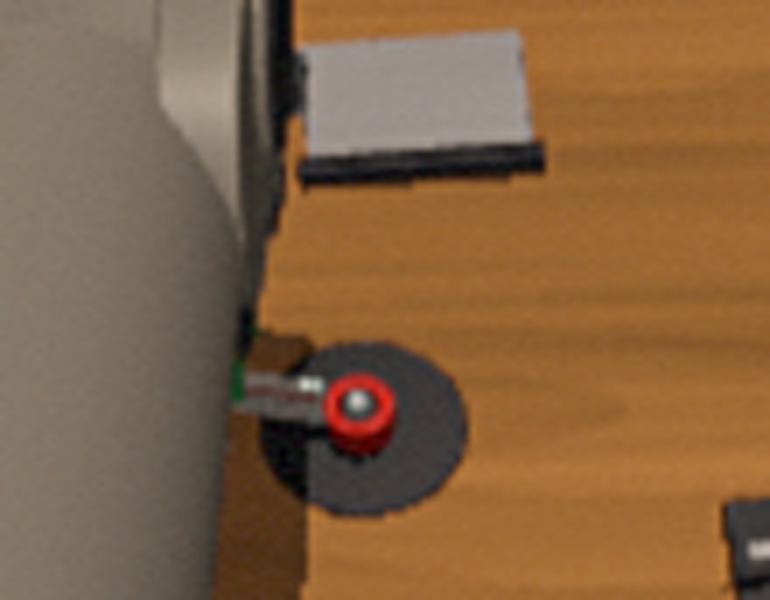

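```bash
python3 - <<'E'
from m import *
s=load('s11.png'); T=np.array([.6028,.0575,.2029]);a=np.deg2rad(-11.68);n=np.array([np.cos(a),np.sin(a),0]);xv=np.array([-n[1]*-1*-1, 0,0])
X=np.cross(n,[0,0,-1])
f=lambda u,v:((u+.5)/7-.5+250,(v+.5)/6-.5+120)
for nm,p in(('pinL',(347,280)),('pinR',(430,272)),('mid',(388.5,276))):
    c,d=ray(s,*f(*p)); k=((T-c)@n)/(d@n); P=c+k*d; print(nm,P,'toolx',(P-T)@X,'dz',P[2]-T[2])
# near jaw tip (outer lip ~ y 17.5mm) 
for nm,p in(('tipL',(358,388)),('tipR',(426,380))):
    c,d=ray(s,*f(*p)); k=((T+n*.017-c)@n)/(d@n); P=c+k*d; print(nm,P,'toolx',(P-T)@X,'dz',P[2]-T[2])
for q in(-.0215,-.024,-.026):
    u,v=proj(s,T+[0,0,q]);print(q,(u+.5-250)*7,(v+.5-120)*6)
# card top corners
for x in(15,60,105):
    u,v=proj(s,[.592+.2*x/1000,.0023+.98*x/1000,.095]);print(x,(u+.5-250)*7,(v+.5-120)*6)
E
```

```text
pinL [0.59983136 0.04313975 0.18114893] toolx -0.014663886591989524 dz -0.02175107269792645
pinR [0.6057357  0.0717009  0.18067448] toolx 0.014501169160573599 dz -0.02222552223028898
mid [0.60277634 0.05738557 0.18091228] toolx -0.00011684909620712376 dz -0.02198772011583952
tipL [0.61691067 0.04178458 0.13896191] toolx -0.012533365503328496 dz -0.06393809230889771
tipR [0.62181281 0.06549781 0.13911279] toolx 0.011681264387430043 dz -0.06378720581708622
-0.0215 389.4422878404689 275.49788977388283
-0.024 388.8825981841009 280.4446590653638
-0.026 388.4361280595145 284.39074718176875
15 259.2629235227954 451.73792436494506
60 381.6080511125065 437.3097141669716
105 502.31231117879133 423.07501213725476
```

The pin is at (388,276) in the crop, so the pivot lies 22 mm below the TCP and the clip is upright. The projected card top matches the picture within 1 px. Lower over the card: TCP to 0.1395, which puts the edge 22.5 mm below the pivot.

Call:
{"op": "servo_tool", "data": {
  "commands": "0.017 0.001 0 0 0 0 20;0.017 0.001 0.02 0 0 0 20;0.017 0.001 0.06 0 0 0 20;0.017 0.001 0.1 0 0 0 20;0.017 0.001 0.14 0 0 0 20;0.017 0.001 0.18 0 0 0 20;0.017 0.001 0.2 0 0 0 20;0.017 0.001 0.2 0 0 0 20"
}}

```text
t: 19.25
tcp_pos: [0.6034, 0.0606, 0.1621]
tcp_rot: [0.775, 0.631, -0.001, -0.0]
contact_force: [0.3, 0.5, -1.1]
opening: 0.325
```

```bash
python3 - <<'E'
from m import *
plan((.6038,.0608,.1395),-11.6);print(sense()['opening']*94)
s=shot('scene','s12.png')
cv2.imwrite('pics/s12c.png',cv2.resize(s['frame'][130:230,250:360],None,fx=7,fy=6,interpolation=cv2.INTER_CUBIC))
E
```

```text
t 19.25 pos [0.6034 0.0606 0.1621] f [ 0.3   0.52 -1.06] op 0.325 yaw -11.69
shift/0.2 [0.0017 0.002  0.1131] turn/pi [-0.0003  0.0002 -0.0005]
30.505194081083285
```

View pics/s12c.png

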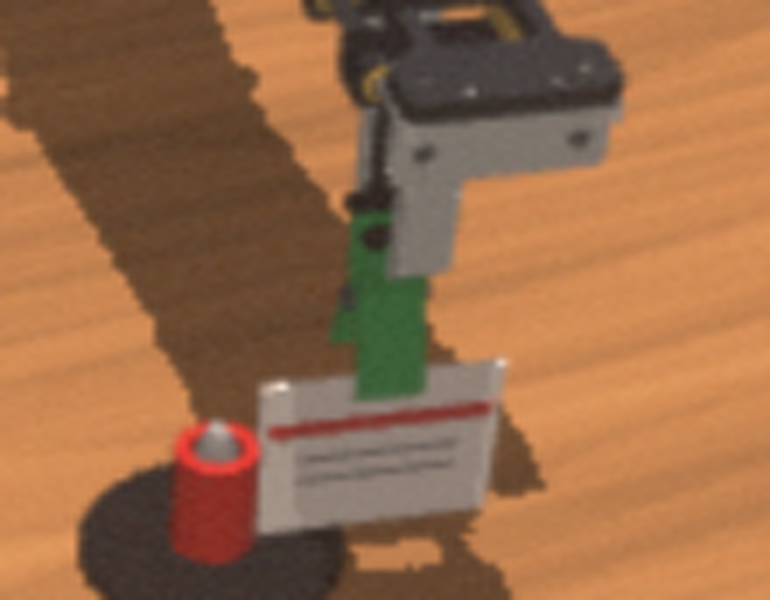

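The near jaw (390,395) is in front of the card at its middle (about 382), and the far jaw (340,330) is behind it, as planned. Lower the rest.

Call:
{"op": "servo_tool", "data": {
  "commands": "0.001 0.001 0.02 0 0 0 20;0.001 0.001 0.04 0 0 0 20;0.001 0.001 0.06 0 0 0 20;0.001 0.001 0.08 0 0 0 20;0.001 0.001 0.1 0 0 0 20;0.001 0.001 0.112 0 0 0 20;0.001 0.001 0.112 0 0 0 20;0.001 0.001 0.112 0 0 0 20"
}}

```text
t: 20.1
tcp_pos: [0.604, 0.0608, 0.1405]
tcp_rot: [0.775, 0.631, -0.0, 0.0]
contact_force: [0.3, -0.1, -0.8]
opening: 0.323
```

Call:
{"op": "servo_tool", "data": {
  "commands": "0 0 0 0 0 0 20;0 0 0 0 0 0 20;0 0 0 0 0 0 20;0 0 0 0 0 0 20;0 0 0 0 0 0 20;0 0 0 0 0 0 20;0 0 0 0 0 0 20;0 0 0 0 0 0 20"
}}

```text
t: 20.9
tcp_pos: [0.6039, 0.0609, 0.1405]
tcp_rot: [0.775, 0.632, -0.0, -0.0]
contact_force: [-0.4, -0.1, -0.0]
opening: 0.328
```

```bash
python3 - <<'E'
from m import *
plan((.6038,.0608,.1395),-11.6);print(sense()['opening']*94)
s=shot('scene','s13.png')
cv2.imwrite('pics/s13c.png',cv2.resize(s['frame'][130:230,250:360],None,fx=7,fy=6,interpolation=cv2.INTER_CUBIC))
t=shot('top','t13.png');cv2.imwrite('pics/t13c.png',cv2.resize(t['frame'][150:220,200:290],None,fx=8,fy=8,interpolation=cv2.INTER_CUBIC))
T=sense()['tcp_pos'];a=np.deg2rad(-11.68);n=np.array([np.cos(a),np.sin(a),0])
u,v=proj(s,T-[0,0,.022]);print('pin exp',(u+.5-250)*7,(v+.5-130)*6)
u,v=proj(s,[.604,.0608,.095]);print('cardtop exp',(u+.5-250)*7,(v+.5-130)*6)
E
```

```text
t 20.90 pos [0.6039 0.0609 0.1405] f [-0.38 -0.07 -0.02] op 0.328 yaw -11.68
shift/0.2 [-0.0005 -0.0006  0.0048] turn/pi [-0.      0.     -0.0004]
30.801800799943102
pin exp 385.9663292672464 334.97503582730604
cardtop exp 380.86089786287357 377.49842847893933
```

View pics/s13c.png

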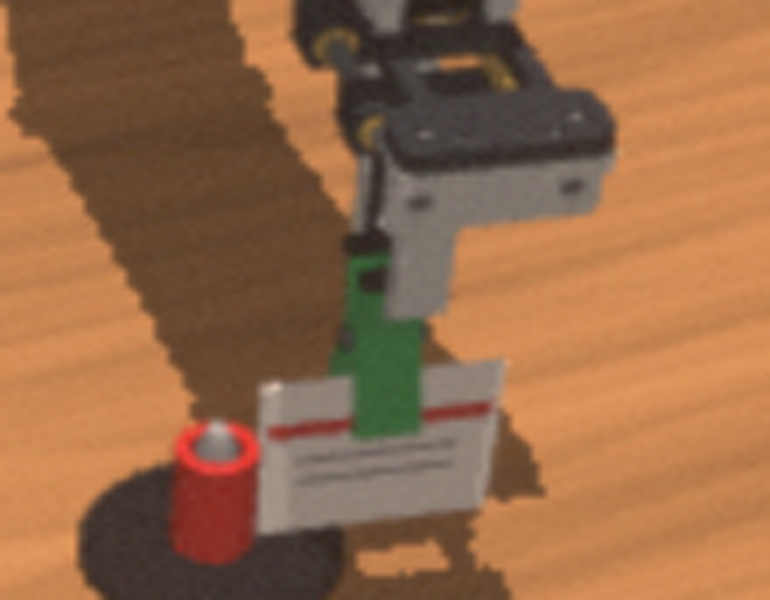

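View pics/t13c.png

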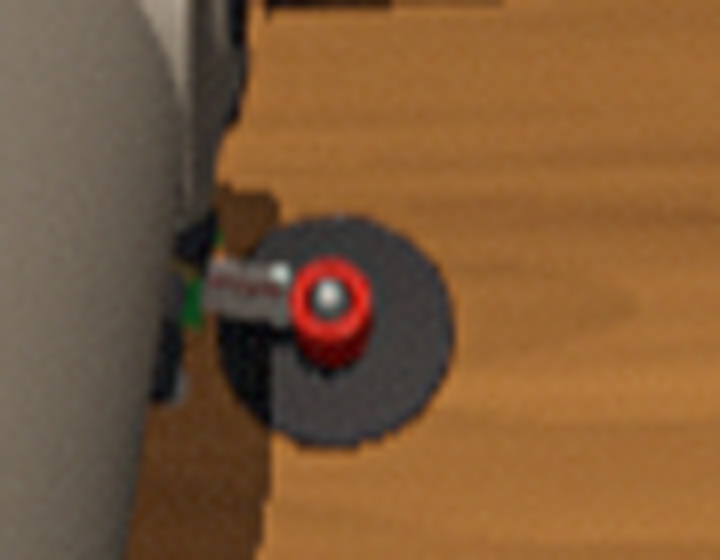

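The near jaw (388,400) is in front of the card and the far jaw (340,365) behind it. The card corners (262,385; 505,362) have not moved, the wrist force is about 0, and the top edge lies about 23 mm below the pivot. Hand in.

```bash
python3 -c "
from h import *
print(sign_off())"
```

```text
the job is handed in; nothing more can be done
None
```

The flag's sleeve is fully down on the post and let go. The green clip is off the rail and held squeezed open over the middle of the card's top edge. I handed in at about 21 s of the 54 s; `sign_off()` gives no verdict.

**Last checks:**
- **Clip position:** upright and in line with the card, to within about 0.1° by the tool angle. The card's top edge is about 23 mm below the pivot and within about 1 mm of centre, both along and across.
- **Squeeze:** gripper opening reads 30.8 mm with the grip set to 30 N. The 32 mm sleeve gave the same reading, so the clip should be at its open stop. I judged the gape from that and from the pictures, since it can't be read directly.
- **Contact:** wrist force was under 0.5 N, and the card corners had not moved in the image. The push between clip and card was not measured by itself.
- **Sleeve:** it looks fully seated, with the post tip showing above it. Camera and arm readings of its position agree within about 1.5 mm.
- **Bystanders:** I touched none of the beaker, shaker or scraper, but did not measure their positions again at the end.

No check failed. The two camera views disagreed by up to 6 mm on the disc's centre, so I used the post-top reading instead, and the sleeve went on without force.

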